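# Pin the bending lever and hold it level over the bender

## Robot

A 6-joint arm with a two-finger parallel gripper is mounted at the origin on the work surface. World frame = base frame: x ahead of the robot, y to its left, z up, the work surface at z = 0. Lengths are in m, angles in rad, forces in N, time in s.
With the tool pointing down it reaches from about 0.25 to 0.775 m from the base axis. Payload 4 kg.
Tool frame: the origin (TCP) lies midway between the tips of the shut fingers; the grasp point (between the pads) lies 19 mm behind it; z points along the fingers, y is the line along which they close (so a half turn about z gives the same grasp; the last joint's range is limited). The gripper opens to 94 mm and grips with 3 to 60 N. Pads are 16 mm wide; open, the fingers measure 119 mm over their backs; the gripper's body (75 mm by 177 mm) begins 78 mm behind the grasp point.
Start: joints at [-1.452, 0.087, 1.371, -0, 1.684, -0.103], TCP at [0.121, -0.537, 0.167] pointing down, gripper open.
Joint ranges: [-3.1, 3.1], [-0.76, 2.03], [0.27, 2.55], [-1.08, 4.22], [0.17, 2.65], [-2.57, 2.57]. Speed limits (rad/s): [2.79, 2.79, 3.14, 3.14, 3.14, 3.14].

## Interface

Orientations are given as a rotation vector (axis times angle).
In Python, from bench import robot, snapshot, get_calibration gives the robot as it stands.
- The arm moves only by the tool step_arm, never from a script. Its argument "series" is a list of rows, each a list of 5 numbers: the shift along the tool's x, y, z in units of 40 mm (1.0 is 40 mm), then the turn about the tool's z in units of 6 degrees (1.0 is 6 degrees), then the opening, from 0 (shut) to 1 (fully open). In form: [[x, y, z, spin, fingers], ...]. A call has 1 to 12 rows; each row shifts and turns the commanded pose from where the row before left it, along the tool's axes as they then stand; what a row does not reach is not made up. A row lasts 1/8 s, in which the tool goes at most 62.5 mm and 10.7 degrees, less where a joint would pass 70% of its speed; a pose out of reach is approached as far as the arm can. A call is refused whole if a number of a shift passes 1 or a number of a turn 1, either way. A call with a gripper value outside its range is refused whole. The fingers move at their own pace and stop on an object; "squeeze" is the grip in N (left out, the last holds). Time passes only in rows, so rows that do not move let the fingers close. It gives the time, the measured TCP pose, the force, the opening and the grip force at its end, in the units of the state.
- robot.sense(): the state, without advancing time (a new reading comes with each control period).
- snapshot(name): name is "side" or "top" or "wrist"; returns (picture, depth): 400x640x3 uint8, red, green, blue; 400x640 float32, m along the optical axis (not along the pixel's ray), 0 where there is no reading.
- get_calibration(name): a dict with "intrinsics" (3x3 intrinsics, pixels), "rvec" (rotation vector, rad) and "tvec" (3), from world to camera coordinates, as OpenCV has them. Camera axes: x right, y down, z forward; pixel columns grow to the right and rows downward; lengths in m; the calibration is good to about 2 mm. A picture is of the moment at which its call begins: read the wrist's pose just before it. get_calibration takes no time and is no camera call; for the wrist camera it gives the pose at the moment of the call.
- robot.hand_in(): hands the job in; it is judged then, once.
The state is a dict: "clock": time; "joints": joint angles; "joint_vel": joint speeds; "tau": joint torques, N m; "position": TCP position; "orientation": TCP orientation; "contact_force": force on the tool from outside, world axes, zero at the start; "wrist_torque": the same for the moment, N m; "grip_width": opening from 0.0 (shut) to 1.0 (fully open); "grasp_force": force on a finger pad.
Only numpy, scipy, OpenCV 4.12 (cv2) and the standard library are available. Lean on these libraries where they do the work, as an engineer would, in place of code of your own. Each camera call takes 0.05 s, during which the arm holds its last target. There are 200 camera calls.

## Task

Take the collared pivot pin out of the punch block, put it down through the eye of the bending lever until its collar sits on the eye, and let go of it. Then pick the lever up by its balance point and hold it level and still above the bender, the pin's tip a few centimetres clear above the pivot socket and the heavy head over the rest pad, ready to be lowered; finish while holding it there. Leave the other things on the bench where they are.

Things in the scene. Friction and masses are not known exactly. Their poses are not given: they have to be found in the camera images.
- pin: Steel pivot pin, about 70 g, standing in one of the block's three holes at the start, the only one with a collar. Upward: shank 8 mm across, 42 mm long, with a tapered tip; flat collar 24 mm across, 5 mm thick; dark round knurled grip 16 mm across, 32 mm tall. Origin on its axis at the collar's underside, z up along the pin (grip z = 5 to 37 mm)
- pin_tip (a point): centre of the lower end of the pin's shank, 42 mm below the underside of the collar
- lever: Steel bending lever, about 0.6 kg, flat on the cradle at the start: round eye (34 mm outside, 11 mm hole, 10 mm thick), bar 14 mm wide and 10 mm thick, and a heavy dark cast head 40 long, 36 wide, 30 tall, flush underneath. Origin on the eye's axis at the underside; x along the bar to the head (bar x = 18 to 190 mm, head 190 to 230 mm), z up
- lever_eye (a point): centre of the eye's hole at its upper face, where the pin's collar comes to sit; 10 mm above the lever's origin
- lever_balance (a point): balance point of the lever with the pin fitted, on the bar's centre line at half its thickness, 139 mm from the eye's axis (the bare lever balances at about 155 mm; masses vary, so the true point may lie up to 5 mm to either side)
- lever_head (a point): underside of the lever's heavy head below its middle, 210 mm from the eye's axis
- cradle: Fixed wooden cradle carrying the lever 45 mm above the bench: board 290 x 90 x 10 mm, a post under the bar (30 to 50 mm from the eye) and one under the head (194 to 226 mm), with 5 mm high cheeks about 3 mm clear of the lever. Elsewhere it is free down to the board. Origin on the bench below the resting lever's eye, x along the lever
- bender: Fixed strip bender: grey bed 300 x 100 x 12 mm, at one end a square steel pivot block with a bored hole, at the other a plain 40 x 40 mm rest pad, both 50 mm high; beside the line between them a forming post 55 mm high and a stop 42 mm high. Origin on the bench below the pivot hole, x towards the rest pad
- bender_socket (a point): centre of the mouth of the bender's pivot hole (12 mm wide), 50 mm above the bench
- bender_rest (a point): centre of the top of the bender's rest pad, 210 mm from the pivot hole, 50 mm above the bench
- block: Fixed wooden punch block 200 x 60 x 50 mm with three vertical holes 12 mm wide, 46 mm deep, in a row along its x axis 65 mm apart (middle one at the centre). Origin at the centre of its underside
- punch_ball: Bystander in the block: doming punch with a 15 mm round body and a 22 mm ball on top, top 63 mm above the block. Origin on its axis at the block's top
- punch_square: Bystander in the block: punch with a square 14 mm body 55 mm tall, no collar. Origin on its axis at the block's top
- hammer: Bystander: small hammer with wooden handle, 200 mm, lying at the left side
- graver: Bystander: graver with wooden handle, 160 mm, lying at the right side
- brush: Bystander: brush, 160 mm, lying at the far side
- dish: Bystander: shallow blue dish 76 mm wide, 28 mm high, at the far side
- jar: Bystander: small glass jar 54 mm wide, 45 mm high, at the far side
Not all that is in view belongs to the job. Leave any orange or red look-alike of the lever alone.

How it is judged:
On the way, in this order (a step that is already met when the one before it is completed fails the run):
1. the pin is through the eye with its collar on it, released, while the lever still rests on the cradle (distance between pin and lever_eye below 0.005 m and angle between the z axis of pin and the z axis of lever, either way round below 0.15 rad and z of pin_tip in the frame of lever below -0.025 m and contact force between the fingers and pin below 0.1 N and z of lever in the frame of cradle below 0.055 m), for 0.2 s.
2. the lever is lifted clear of the cradle with the pin in its eye (z of lever in the frame of cradle above 0.07 m and contact force between lever and cradle below 0.1 N and distance between pin and lever_eye below 0.006 m), for 0.1 s.
At the end, for the whole second after the job is handed in: Lever held still, gripped within 22 mm of its balance point, level within 6 degrees, touching only gripper and pin; pin home in the eye (within 6 mm), untouched by fingers, its tip 6 to 80 mm above the socket and within 12 mm sideways; head's middle within 20 mm sideways of the rest pad's (distance between pin and lever_eye below 0.006 m and angle between the z axis of pin and the z axis of lever, either way round below 0.17 rad and contact force between the fingers and pin below 0.1 N and angle between lever's own z axis and vertical below 0.105 rad and horizontal distance between pin_tip and bender_socket below 0.012 m and horizontal distance between lever_head and bender_rest below 0.02 m and z of pin_tip in the frame of bender_socket between 0.006 and 0.08 m and x of the grasp point in the frame of lever_balance between -0.022 and 0.022 m and contact force between the fingers and lever above 1 N and contact force between each of lever, pin and bender below 0.1 N and contact force between lever and cradle below 0.1 N and linear speed of lever below 0.03 m/s and angular speed of lever below 0.2 rad/s); the arm keeps its last pose, push and grip.
It fails at once if a punch in the block or another bystander is shifted more than 30 mm (distance of any of punch_ball, punch_square, hammer, graver, brush, dish, jar from where it was at the start of the episode above 0.03 m).
It also fails if it takes over 64 s, if anything falls off the work surface, if the arm or the gripper's body presses on something with over 40 N, if the wrist force passes 120 N, or if a joint passes its speed limit or range.

## Working session

There is one attempt and no reset: what is moved stays moved. The work goes in short steps, Python scripts to look and compute and a tool call to move; the robot and the scene stay as the last step left them, time stands still between calls to the robot, and variables do not carry over. Pictures are saved under pics/ and viewed, at most 10 in all, crops included, and the job is handed in when it is done.

Besides the shell and the picture viewer there is one more tool, called as name([rows], argument=value, ...), one row to a line, values as JSON. step_arm: Moves the arm, as the interface text tells. Its arguments: {"type":"object","properties":{"series":{"type":"array"},"squeeze":{"type":"number"}},"required":["series"]}

```bash
mkdir -p pics; ls; cat > h.py <<'E'
import numpy as np,cv2
from bench import robot,snapshot,get_calibration
def cal(n):
    c=get_calibration(n);R=cv2.Rodrigues(np.array(c["rvec"],float))[0]
    return np.array(c["intrinsics"],float),R,np.array(c["tvec"],float).ravel()
def ray(c,u,v):
    K,R,t=c;d=R.T@np.linalg.inv(K)@np.array([u,v,1.]);return -R.T@t,d
def plane(c,u,v,z):
    o,d=ray(c,u,v);return o+d*(z-o[2])/d[2]
def dep(c,D,u,v):
    o,d=ray(c,u,v);return o+d*D[int(round(v)),int(round(u))]
def cloud(c,D):
    K,R,t=c;v,u=np.mgrid[:D.shape[0],:D.shape[1]]
    p=np.stack([(u-K[0,2])/K[0,0]*D,(v-K[1,2])/K[1,1]*D,D],-1)
    return (p-t)@R
def proj(c,p):
    K,R,t=c;q=K@(R@np.asarray(p,float)+t);return q[:2]/q[2]
def tri(c1,a,c2,b):
    o1,d1=ray(c1,*a);o2,d2=ray(c2,*b)
    A=np.stack([d1,-d2],1);s=np.linalg.lstsq(A,o2-o1,rcond=None)[0]
    p,q=o1+s[0]*d1,o2+s[1]*d2
    return (p+q)/2,np.linalg.norm(p-q)
def save(n,im): cv2.imwrite("pics/"+n,im[...,::-1])
E
python3 - <<'E'
from h import *
s=robot.sense();print(s)
for n in("top","side"):
    im,D=snapshot(n);save(n+"0.png",im);np.savez(n+"0.npz",im=im,D=D)
    K,R,t=cal(n);print(n,K[0,0],-R.T@t,R[2])
E
```

```text
pics
{'clock': 0.0, 'joints': array([-1.45209086e+00,  8.79515177e-02,  1.37224543e+00, -3.94118264e-05,
        1.68357066e+00, -1.03088363e-01]), 'joint_vel': array([ 0.00183846, -0.00023245, -0.00098584, -0.00107606,  0.00055162,
       -0.0008798 ]), 'tau': array([ 7.10555651e-04, -3.40173697e+01, -3.02428937e+01,  7.18958932e-02,
        3.28545808e-02, -1.60071745e-04]), 'position': array([ 0.12090149, -0.53590791,  0.16611064]), 'orientation': array([-3.12013413e+00, -3.47431760e-01,  8.81363192e-05]), 'contact_force': array([-1.17265638,  0.16824229,  0.28815772]), 'wrist_torque': array([-0.0112307 ,  0.01359249,  0.05703553]), 'grasp_force': 0.0, 'grip_width': 0.998586959031245}
top 501.57793865265296 [ 3.02942535e-01 -1.08507711e-03  1.50480623e+00] [ 0.15738799  0.00348205 -0.98753071]
side 461.2508985594717 [0.24655634 1.06950357 0.8519569 ] [ 0.21749311 -0.7857904  -0.57899066]
```

View pics/top0.png

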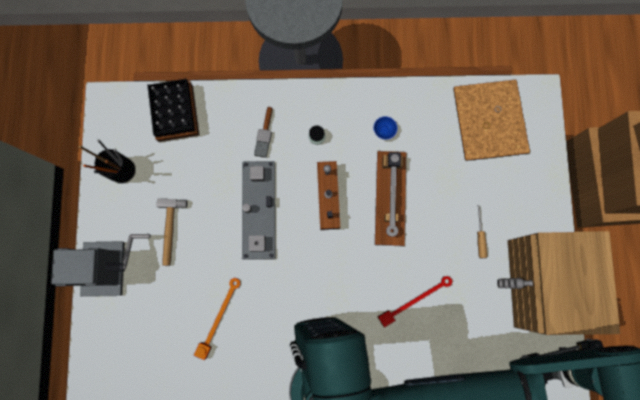

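View pics/side0.png

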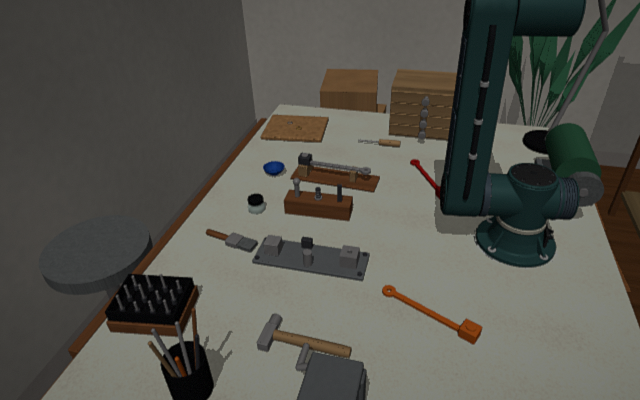

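Top view: the robot is at the bottom, +x is up and +y is left. The grey lever is on the cradle, with its eye at about (392,231) and its head at (395,158). The bender has its pivot at about (257,243) and its pad at (259,173). The block's pegs are at (327,169), (329,193) and (331,215). The orange (235,283) and red (447,281) look-alikes are to be left alone. Pin candidates: those three pegs, seen in the side view at about (297,186), (318,192) and (339,192). I'll check them in a close crop.

```bash
python3 - <<'E'
from h import *
a=np.load("top0.npz")["im"];b=np.load("side0.npz")["im"]
A=cv2.resize(a[155:240,310:420],None,fx=3.6,fy=3.6,interpolation=2)
B=cv2.resize(b[140:225,270:390],None,fx=3.3,fy=3.3,interpolation=2)
h=max(len(A),len(B))
save("crop.png",np.hstack([np.pad(i,((0,h-len(i)),(0,0),(0,0))) for i in(A,B)]))
c=cal("top");D=np.load("top0.npz")["D"]
for n,u,v in[("eye",392,231),("head",395,158),("p1",327,169),("p2",329,193),("p3",331,215),("piv",257,243),("pad",259,173)]:
    print(n,dep(c,D,u,v).round(3))
E
```

```text
eye [ 0.457 -0.205  0.012]
head [ 0.663 -0.213  0.081]
p1 [ 0.625 -0.014  0.117]
p2 [ 0.56  -0.019  0.092]
p3 [ 0.495 -0.023  0.107]
piv [0.427 0.197 0.019]
pad [0.632 0.188 0.05 ]
```

View pics/crop.png

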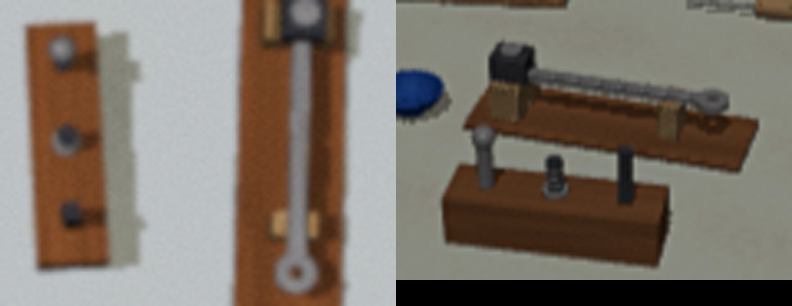

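The middle peg, at crop (555,175), has the light collar and dark round grip, so it is the pin. The ball punch (483,135) and the plain square punch (627,150) are the others.

```bash
python3 - <<'E'
from h import *
s=robot.sense();K,R,t=cal("wrist");T=cv2.Rodrigues(s["orientation"])[0]
print(K.round(1),"cam in tool",T.T@(-R.T@t-s["position"]),"\ncam axes in tool\n",(R@T).round(3))
E
```

```text
[[309.7   0.  319.5]
 [  0.  309.7 195.8]
 [  0.    0.    1. ]] cam in tool [ 0.06791145 -0.00064913 -0.21812184] 
cam axes in tool
 [[-0.002  1.    -0.001]
 [-0.972 -0.002 -0.234]
 [-0.234  0.     0.972]]
```

step_arm([
  [1, -0.75, -0.5, 1, 1],
  [1, -0.75, -0.5, 0.5, 1],
  [1, -0.75, -0.5, 0, 1],
  [1, -0.75, -0.5, 0, 1],
  [1, -0.75, -0.5, 0, 1],
  [1, -0.75, -0.5, 0, 1],
  [1, -0.75, 0, 0, 1],
  [1, -0.75, 0, 0, 1],
  [1, -0.75, 0, 0, 1],
  [1, -0.75, 0, 0, 1],
])

```text
clock: 1.35
position: [0.4944, -0.2025, 0.2867]
orientation: [-3.14, -0.102, 0.001]
contact_force: [0.1, -0.6, 0.3]
grip_width: 1.001
grasp_force: 0.0
```

```bash
python3 - <<'E'
from h import *
c=cal("wrist");im,D=snapshot("wrist");save("w1.png",im);np.savez("w1.npz",im=im,D=D,K=c[0],R=c[1],t=c[2])
for n,p in[("eye",(.457,-.204,.055)),("head",(.663,-.213,.075)),("pin",(.56,-.019,.087))]: print(n,proj(c,p))
E
```

```text
eye [319.19635372 193.80249242]
head [336.42301982  40.6513118 ]
pin [182.57595776 113.95224521]
```

View pics/w1.png

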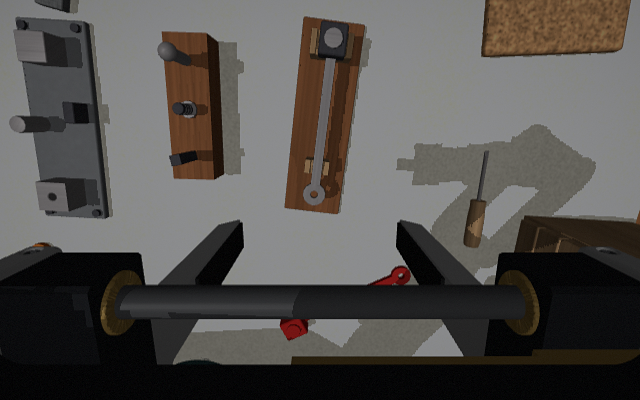

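The wrist view shows everything needed: lever eye hole (314,194), head (334,39), pin collar (188,110) with its grip top at about (176,108), bender hole (52,197) and pad (31,46). Next I'll measure by mask and depth, and cross-check against a second view after moving.

```bash
cat > meas.py <<'E'
from h import *
import sys
def blob(m,seed):
    n,l,st,ce=cv2.connectedComponentsWithStats(m.astype(np.uint8))
    d=[np.hypot(*(ce[i]-seed)) if st[i,4]>8 else 1e9 for i in range(n)];d[0]=1e9
    i=int(np.argmin(d));return l==i,ce[i],st[i,4]
def near(P,x,y,r,z0,z1):
    return (np.hypot(P[...,0]-x,P[...,1]-y)<r)&(P[...,2]>z0)&(P[...,2]<z1)
def circ(P,m):
    (x,y),r=cv2.minEnclosingCircle(P[m][:,:2].astype(np.float32)*1000);return np.array([x,y,r]).round(1)
def run(c,im,D):
    P=cloud(c,D);hsv=cv2.cvtColor(im,cv2.COLOR_RGB2HSV);grey=hsv[...,1]<60
    m=near(P,.456,-.204,.03,.045,.065)&grey
    if m.sum()>20: print("eye ring",m.sum(),circ(P,m),"z",np.median(P[m][:,2]).round(4))
    m=near(P,.56,-.21,.075,.045,.065)&grey
    if m.sum()>20:
        q=P[m];f=cv2.fitLine(q[:,:2].astype(np.float32),cv2.DIST_L2,0,.01,.01).ravel()
        print("bar",m.sum(),"z",np.median(q[:,2]).round(4),"yaw",np.degrees(np.arctan(f[1]/f[0])).round(2),"at",f[2:].round(4))
    m=near(P,.663,-.213,.035,.068,.085)
    if m.sum()>20: print("headtop",P[m].mean(0).round(4),np.array(cv2.minAreaRect(P[m][:,:2].astype(np.float32)*1000)[0]).round(1))
    m=near(P,.56,-.019,.03,.08,.1)
    if m.sum()>5: print("griptop",m.sum(),P[m].mean(0).round(4),circ(P,m),"zmax",P[m][:,2].max().round(4))
    m=near(P,.56,-.019,.03,.052,.06)
    if m.sum()>5: print("collar",m.sum(),circ(P,m),"z",np.median(P[m][:,2]).round(4))
    for n,x,y in(("piv",.427,.197),("pad",.632,.188)):
        m=near(P,x,y,.045,.044,.054)
        if m.sum()>20: r=cv2.minAreaRect(P[m][:,:2].astype(np.float32)*1000);print(n,m.sum(),P[m].mean(0).round(4),np.round(r[0],1),np.round(r[1],1),round(r[2],1))
if __name__=="__main__":
    w=np.load("w1.npz");run((w["K"],w["R"],w["t"]),w["im"],w["D"])
    w=np.load("top0.npz");print("TOP");run(cal("top"),w["im"],w["D"])
E
python3 meas.py; python3 - <<'E'
from h import *
w=np.load("w1.npz");c=(w["K"],w["R"],w["t"])
g=cv2.cvtColor(w["im"],cv2.COLOR_RGB2GRAY)
def dark(u,v,r,th,z):
    s=g[v-r:v+r+1,u-r:u+r+1].astype(float);k=np.clip(th-s,0,None)
    yy,xx=np.mgrid[v-r:v+r+1,u-r:u+r+1];a,b=(k*xx).sum()/k.sum(),(k*yy).sum()/k.sum()
    print((a,b),s.min(),plane(c,a,b,z).round(4))
print(g[188:201,307:322])
dark(314,194,5,np.median(g[185:203,305:323]),.055)
dark(52,197,6,90,.05)
E
```

```text
eye ring 418 [ 463.3 -196.5   23.2] z 0.0555
bar 1055 z 0.0556 yaw -3.42 at [ 0.5632 -0.2021]
headtop [ 0.6648 -0.2082  0.0765] [ 665.8 -208.4]
griptop 145 [ 0.5674 -0.0139  0.0864] [567.1 -13.2   8.2] zmax 0.0897
collar 143 [559.9 -17.6  29.1] z 0.0552
piv 918 [0.4277 0.1965 0.0498] [426.9 198.4] [44.3 46.6] 0.2
pad 1041 [0.6364 0.1969 0.0497] [636.8 198.6] [40.2 41.8] 0.5
TOP
eye ring 118 [ 462.1 -199.5   23.2] z 0.0559
bar 248 z 0.0558 yaw -3.82 at [ 0.5601 -0.2053]
headtop [ 0.6625 -0.2113  0.0766] [ 663.1 -210.9]
griptop 24 [ 0.5643 -0.0166  0.0877] [564.4 -17.1   7.5] zmax 0.0961
collar 103 [559.9 -18.7  29.6] z 0.0538
piv 191 [0.4238 0.1943 0.0496] [424.5 194.1] [45.  41.4] 89.1
pad 168 [0.6332 0.195  0.0497] [634.3 195.2] [40.2 39.8] 0.1
[[103 101 102 100 101 100 102 102 101  98 100  96  96 102 101]
 [104 100 101 100 101 101 103 103 100  98  99  97  98 100  99]
 [101  99 101 100 101 100  85  85  93 100 100  96  99 101 100]
 [102  99 102  99  80  77  67  68  75  86  99  95  98 103 100]
 [101 100 101  87  67  66  65  67  66  68  88  98 100 100 100]
 [101 101 100  63  67  67  66  66  69  62  59 100 102 101 100]
 [101 101  99  47  69  69  66  67  67  62  56 104 102 100 101]
 [100 100 100  57  53  67  68  69  66  57  51 108 102 101 101]
 [100 101 101  86  34  48  60  61  53  46  83 105 103 102 100]
 [101 102 102  99  71  46  38  40  43  80 105 101 103 102 100]
 [100 101 101 102  99  93  79  80  92 100 102 100 103 100 101]
 [100 102 101 100 103 105 101 100 103 101  98 101 101 102 101]
 [100 101 101 101 102 103 103 102 101  99  96 102 102 103 103]]
(np.float64(313.53256513026054), np.float64(194.32264529058116)) 34.0 [ 0.4557 -0.1956  0.055 ]
(np.float64(51.87479461058166), np.float64(196.36575747617482)) 24.0 [0.4265 0.1985 0.05  ]
```

step_arm([
  [0, 0, 0, 1, 1],
  [0, 0, 0, 0.2, 1],
  [0.3, -0.96, 0.68, 0, 1],
  [0.3, -0.96, 0.68, 0, 1],
  [0.3, -0.96, 0.68, 0, 1],
  [0.3, -0.96, 0.68, 0, 1],
  [0.3, -0.96, 0.68, 0, 1],
  [0, 0, 0, 0, 1],
  [0, 0, 0, 0, 1],
])

```text
clock: 2.52
position: [0.565, -0.0168, 0.1519]
orientation: [3.139, -0.096, 0.001]
contact_force: [-0.8, -0.2, 0.6]
grip_width: 1.0
grasp_force: 0.0
```

```bash
python3 - <<'E'
from h import *
s=robot.sense();c=cal("wrist");im,D=snapshot("wrist");save("w2.png",im);np.savez("w2.npz",im=im,D=D,K=c[0],R=c[1],t=c[2])
print(s["position"],s["orientation"],proj(c,s["position"]),proj(c,(.566,-.015,.087)))
import meas;meas.run(c,im,D)
E
```

```text
[ 0.56503727 -0.01682967  0.15185699] [ 3.13921258e+00 -9.58874325e-02  8.85473176e-04] [320.40259138 216.03220823] [318.0520251  194.69213026]
eye ring 663 [ 465.  -198.6   21.1] z 0.0555
bar 2495 z 0.0556 yaw -3.45 at [ 0.5644 -0.2   ]
headtop [ 0.6653 -0.2048  0.0763] [ 665.6 -207.4]
griptop 237 [ 0.5681 -0.0122  0.0868] [567.5 -12.3   8.1] zmax 0.0896
collar 216 [560.2 -18.1  29.1] z 0.0551
pad 1696 [0.6367 0.1974 0.0501] [636.5 199.2] [40.  41.1] 0.2
```

View pics/w2.png

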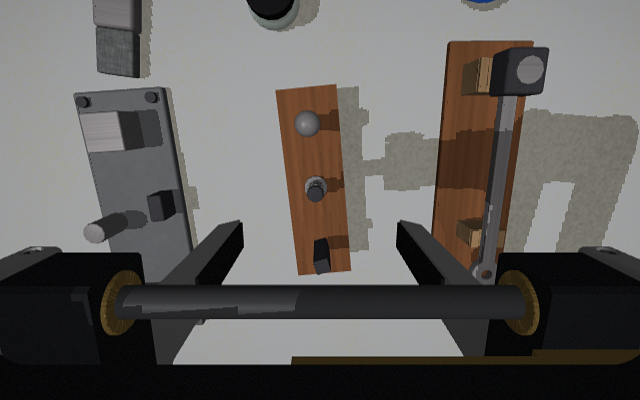

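The pin's grip top is at (316,193). The fingertips are symmetric about column 320, so I correct by about -3.5 mm in tool y and descend.

step_arm([
  [0.05, -0.08, 0.75, 0, 0.6],
  [0, 0, 0.75, 0, 0.6],
  [0, 0, 0.5, 0, 0.6],
  [0, 0, 0.3, 0, 0.6],
  [0, 0, 0, 0, 0.6],
  [0, 0, 0, 0, 0],
  [0, 0, 0, 0, 0],
  [0, 0, 0, 0, 0],
  [0, 0, 0, 0, 0],
], squeeze=20)

```text
clock: 3.7
position: [0.5674, -0.0127, 0.0595]
orientation: [3.14, -0.095, 0.001]
contact_force: [0.6, -0.0, -0.5]
grip_width: 0.209
grasp_force: 0.0
```

step_arm([
  [0, 0, 0, 0, 0],
  [0, 0, 0, 0, 0],
  [0, 0, 0, 0, 0],
])

```text
clock: 4.08
position: [0.5672, -0.0127, 0.0592]
orientation: [3.14, -0.096, -0.0]
contact_force: [0.1, 0.7, 1.0]
grip_width: 0.008
grasp_force: 0.0
```

The fingers closed on nothing, so I look again before moving.

```bash
python3 - <<'E'
from h import *
c=cal("wrist");im,D=snapshot("wrist");i2,D2=snapshot("side");t,Dt=snapshot("top")
A=cv2.resize(im[100:330,180:460],(420,345));B=cv2.resize(i2[150:235,270:370],(380,323),interpolation=2)
save("w3.png",np.hstack([A,np.pad(B,((0,22),(0,0),(0,0)))]))
E
```

```text
(no output)
```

View pics/w3.png

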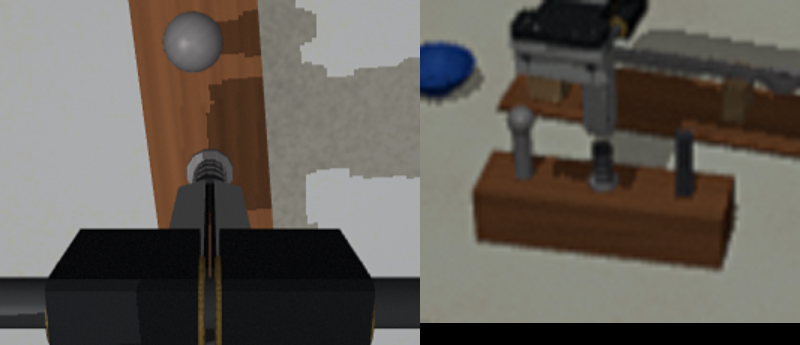

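The wrist crop shows the shut fingers at crop (210,190) and the pin's collar and grip just ahead of them at (210,165). In the side crop the pin still stands at (600,165) with the fingertips at (600,130). I'll measure the offset from depth.

```bash
python3 - <<'E'
from h import *
s=robot.sense();print(s["position"],s["orientation"])
c=cal("wrist");im,D=snapshot("wrist");P=cloud(c,D);np.savez("w3.npz",im=im,D=D,K=c[0],R=c[1],t=c[2])
print(proj(c,s["position"]))
for v in range(190,262,4): print(v,im[v,320],P[v,320].round(4), P[v,312].round(4))
n="side";c=cal(n);im,D=snapshot(n);P=cloud(c,D)
print(proj(c,s["position"]),proj(c,(.567,-.013,.087)))
for v in range(170,202,2): print(v,im[v,318],P[v,318].round(4))
E
```

```text
[ 0.5672093  -0.01279156  0.05922455] [ 3.14003146e+00 -9.57122060e-02 -5.48280649e-05]
[320.44583554 216.04159138]
190 [78 49 30] [ 0.5848 -0.0136  0.0503] [ 0.5852 -0.0076  0.0503]
194 [76 47 29] [ 0.5819 -0.0134  0.051 ] [ 0.5821 -0.0074  0.0501]
198 [80 51 30] [ 0.579  -0.0132  0.0518] [ 0.5791 -0.0072  0.0504]
202 [83 80 81] [ 0.5769 -0.0131  0.0555] [ 0.5773 -0.0072  0.0555]
206 [50 49 50] [ 0.5748 -0.0129  0.0588] [ 0.5744 -0.007   0.0561]
210 [38 36 37] [ 0.5756 -0.0129  0.0722] [ 0.5731 -0.007   0.0622]
214 [53 51 50] [ 0.5752 -0.0129  0.0805] [ 0.573  -0.0072  0.0719]
218 [17 16 20] [ 0.5746 -0.0128  0.0871] [ 0.5735 -0.0075  0.0826]
222 [24 24 26] [ 0.5758 -0.0129  0.0989] [ 0.5773 -0.0082  0.1025]
226 [13 12 15] [ 0.576  -0.0129  0.1068] [ 0.5776 -0.0084  0.1107]
230 [12 11 14] [ 0.5754 -0.0128  0.1121] [ 0.5775 -0.0085  0.117 ]
234 [12 12 13] [ 0.5761 -0.0128  0.1203] [ 0.5774 -0.0087  0.123 ]
238 [14 15 17] [ 0.576  -0.0128  0.1258] [ 0.5777 -0.0089  0.1297]
242 [29 20 13] [ 0.5756 -0.0128  0.1304] [ 0.5776 -0.009   0.1347]
246 [35 23 17] [ 0.576  -0.0128  0.1366] [ 0.5
[... 245 characters left out ...]
926] [317.35801106 187.29085635]
170 [88 89 87] [0.5387 0.0702 0.2018]
172 [66 67 65] [0.5397 0.0675 0.1938]
174 [69 69 68] [0.5593 0.0012 0.1435]
176 [65 66 65] [ 0.5603 -0.0012  0.135 ]
178 [62 61 60] [ 5.603e-01 -4.000e-04  1.286e-01]
180 [60 62 60] [ 5.605e-01 -3.000e-04  1.218e-01]
182 [61 61 60] [0.5604 0.0007 0.1156]
184 [57 58 57] [ 5.610e-01 -5.000e-04  1.078e-01]
186 [71 70 64] [ 0.6054 -0.1508 -0.0048]
188 [17 17 20] [ 0.5637 -0.0084  0.088 ]
190 [22 21 22] [ 0.5622 -0.0024  0.0851]
192 [34 33 34] [ 0.563  -0.0044  0.0765]
194 [43 41 41] [ 0.5635 -0.0052  0.0686]
196 [53 53 54] [ 0.565  -0.0094  0.0583]
198 [66 66 67] [ 0.5643 -0.0063  0.0532]
200 [75 60 50] [0.5624 0.0008 0.0511]
```

Both views put the shut fingertips at z≈0.097 while the TCP reads 0.059. I'll check where the tips were when open, in the earlier picture.

```bash
python3 - <<'E'
from h import *
for f,tz,tx,ty in(("w2.npz",.15186,.565,-.0168),("w1.npz",.2867,.4944,-.2025),("w3.npz",.0592,.5672,-.0128)):
    w=np.load(f);c=(w["K"],w["R"],w["t"]);P=cloud(c,w["D"])
    m=(np.abs(P[...,0]-tx)<.03)&(np.abs(P[...,1]-ty)<.08)&(P[...,2]>tz-.02)&(P[...,2]<tz+.12)
    if f=="w3.npz": m&=P[...,2]>.09
    q=P[m];v=np.argwhere(m)
    print(f,m.sum(),"z low-TCPz",np.percentile(q[:,2]-tz,[0,1,5]).round(4),"rows",v[:,0].min(),
     "y",(q[:,1].min()-ty).round(4),(q[:,1].max()-ty).round(4),"x",np.percentile(q[:,0]-tx,[1,50,99]).round(4))
E
```

```text
w2.npz 6126 z low-TCPz [0.0374 0.0408 0.047 ] rows 219 y -0.0591 0.0596 x [-0.0101  0.0067  0.014 ]
w1.npz 6119 z low-TCPz [0.0383 0.0408 0.0471] rows 219 y -0.058 0.0606 x [-0.0102  0.0068  0.0141]
w3.npz 1738 z low-TCPz [0.0382 0.0411 0.0461] rows 219 y -0.0123 0.0128 x [-0.0003  0.0099  0.0111]
```

The true fingertips sit consistently about 38 mm behind the reported TCP, in three wrist views and the side view. From here on I use tip z = reported z + 0.038. I open, go down 37 mm and grip.

step_arm([
  [0, 0, 0, 0, 0.5],
  [0, 0, 0, 0, 0.5],
  [0, 0, 0, 0, 0.5],
  [0, 0, 0, 0, 0.5],
  [0, 0, 0.5, 0, 0.5],
  [0, 0, 0.4, 0, 0.5],
  [0, 0, 0, 0, 0.5],
  [0, 0, 0, 0, 0],
  [0, 0, 0, 0, 0],
  [0, 0, 0, 0, 0],
  [0, 0, 0, 0, 0],
  [0, 0, 0, 0, 0],
], squeeze=25)

```text
clock: 5.82
position: [0.5676, -0.0128, 0.0238]
orientation: [3.14, -0.096, 0.002]
contact_force: [0.4, 0.3, 1.6]
grip_width: 0.166
grasp_force: 25.0
```

Gripped, with a 15.6 mm opening that matches the grip. I lift 80 mm.

step_arm([
  [0, 0, -0.3, 0, 0],
  [0, 0, -0.7, 0, 0],
  [0, 0, -1, 0, 0],
  [0, 0, 0, 0, 0],
  [0, 0, 0, 0, 0],
])

```text
clock: 6.45
position: [0.5667, -0.0127, 0.1025]
orientation: [-3.14, 0.096, 0.002]
contact_force: [0.0, 0.4, -1.0]
grip_width: 0.164
grasp_force: 25.0
```

```bash
python3 - <<'E'
from h import *
import meas
s=robot.sense();print(s["position"],s["grip_width"],s["grasp_force"])
im,D=snapshot("side");c=cal("side");P=cloud(c,D);tx,ty=.567,-.013
u0,v0=proj(c,(tx,ty,.13));print(u0,v0)
cw=cal("wrist");iw,Dw=snapshot("wrist");np.savez("w4.npz",im=iw,D=Dw,K=cw[0],R=cw[1],t=cw[2])
v0,u0=int(v0),int(u0)
B=cv2.resize(im[v0-45:v0+55,u0-50:u0+50],(400,400),interpolation=2)
A=cv2.resize(iw[170:250,270:370],(400,320),interpolation=2)
save("c4.png",np.hstack([np.pad(A,((0,80),(0,0),(0,0))),B]))
E
```

```text
[ 0.56666749 -0.01269651  0.10254212] 0.16356470147121452 24.999886751174927
316.8825267924721 175.02839651419092
```

View pics/c4.png

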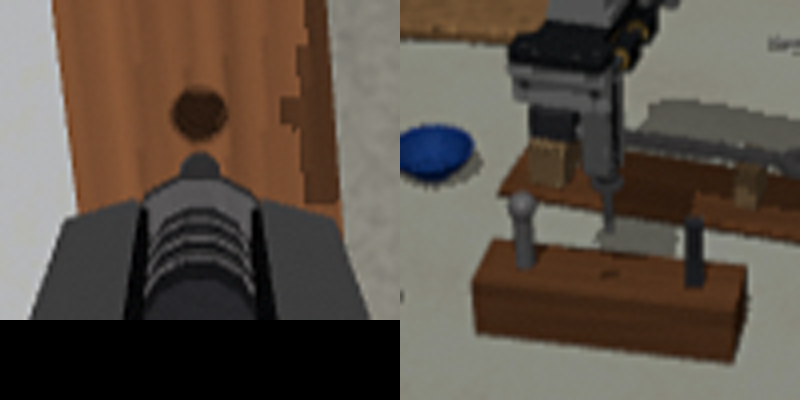

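Pin held upright; its tip is at about (320,209) in the full wrist image, and the empty hole is visible. I move to just short of the lever eye so the camera sees eye and pin together.

step_arm([
  [-0.2, 0.95, 0, 0, 0],
  [-0.5, 0.95, 0, 0, 0],
  [-0.7, 0.95, 0, 0, 0],
  [-0.7, 0.95, 0, 0, 0],
  [-0.7, 0.98, 0, 0, 0],
  [-0.68, 0, 0, 0, 0],
  [0, 0, 0, 0, 0],
  [0, 0, 0, 0, 0],
  [0, 0, 0, 0, 0],
])

```text
clock: 7.68
position: [0.4173, -0.1947, 0.1029]
orientation: [-3.14, 0.094, 0.001]
contact_force: [0.1, -0.4, -1.0]
grip_width: 0.163
grasp_force: 25.0
```

```bash
python3 - <<'E'
from h import *
s=robot.sense();print(s["position"],s["orientation"],s["grip_width"])
c=cal("wrist");im,D=snapshot("wrist");np.savez("w5.npz",im=im,D=D,K=c[0],R=c[1],t=c[2]);P=cloud(c,D)
u,v=proj(c,(.456,-.195,.055)).round().astype(int);print("expect",u,v)
save("c5.png",cv2.resize(im[130:260,230:410],(720,520),interpolation=2))
for v in range(200,224,1): print(v,im[v,320],P[v,320].round(4))
E
```

```text
[ 0.41727153 -0.19474195  0.10290539] [-3.13989268e+00  9.38972403e-02  5.02450098e-04] 0.16259626923042378
expect 318 156
200 [155 155 156] [ 0.4035 -0.1938  0.0009]
201 [154 155 153] [ 0.4024 -0.1938  0.001 ]
202 [155 156 152] [ 0.4009 -0.1937 -0.0005]
203 [155 156 153] [ 0.4005 -0.1936  0.0019]
204 [154 155 154] [ 0.3993 -0.1936  0.0018]
205 [155 156 154] [ 0.3981 -0.1935  0.0013]
206 [156 158 151] [ 3.967e-01 -1.934e-01  3.000e-04]
207 [139 140 132] [ 0.3959 -0.1934  0.0013]
208 [75 76 72] [ 0.4207 -0.1947  0.0931]
209 [35 34 34] [ 0.4204 -0.1946  0.0948]
210 [40 38 39] [ 0.4209 -0.1947  0.0995]
211 [39 37 38] [ 0.4203 -0.1946  0.0998]
212 [39 39 39] [ 0.4204 -0.1946  0.1029]
213 [40 37 37] [ 0.4281 -0.195   0.1311]
214 [40 39 38] [ 0.4284 -0.195   0.1344]
215 [67 65 66] [ 0.428  -0.195   0.1352]
216 [74 72 72] [ 0.4269 -0.1949  0.1336]
217 [71 68 69] [ 0.4264 -0.1949  0.1344]
218 [71 69 71] [ 0.4256 -0.1949  0.1339]
219 [72 71 70] [ 0.4255 -0.1948  0.1356]
220 [73 71 72] [ 0.4248 -0.1948  0.1353]
221 [65 64 63] [ 0.424  -0.1948  0.1351]
222 [30 30 31] [ 0.424  -0.1947  0.137 ]
223 [33 33 33] [ 0.4249 -0.1948  0.1415]
```

View pics/c5.png

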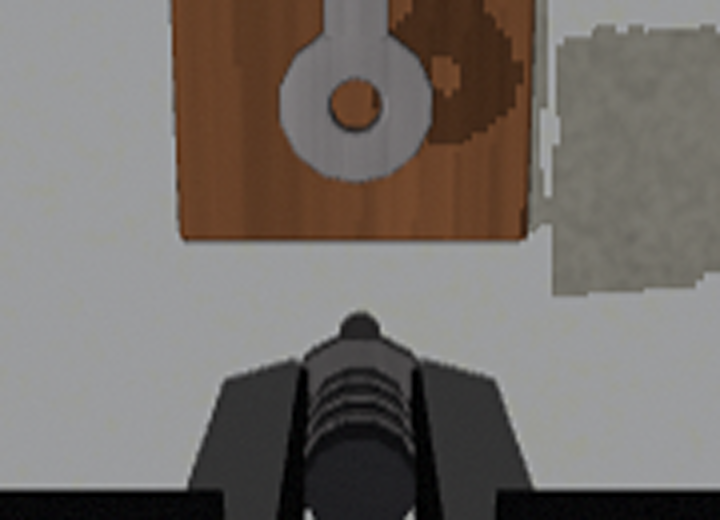

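The eye hole is at crop (356,105), i.e. full (319,156), with the held pin straight below it at column 320.

```bash
python3 - <<'E'
from h import *
w=np.load("w5.npz");c=(w["K"],w["R"],w["t"]);im=w["im"]
hsv=cv2.cvtColor(im,cv2.COLOR_RGB2HSV);m=(hsv[...,1]>70)|(hsv[...,2]<75);s=np.zeros_like(m);s[145:168,308:331]=m[145:168,308:331]
from meas import blob
b,ce,n=blob(s,(319,156));ct=cv2.findContours(b.astype(np.uint8),0,1)[0][0];print(ce,n,cv2.minEnclosingCircle(ct))
e=plane(c,*ce,.0552);print("eye",e)
pin=np.array([.4164,-.1947]);d=e[:2]-pin;T=cv2.Rodrigues(robot.sense()["orientation"])[0]
print("tool",T.T@np.array([*d,0])/.04)
P=cloud(c,w["D"]);k=(im[...,0]<90)&(P[...,2]>.127)&(P[...,2]<.1365)&(P[...,0]>.40)&(P[...,0]<.45);q=P[k];print("collar y",q[:,1].min(),q[:,1].max(),q[:,0].max())
k=(P[...,2]>.085)&(P[...,2]<.112)&(P[...,0]>.40)&(P[...,0]<.43);q=P[k];print("shank",k.sum(),q[:,1].min(),q[:,1].max(),q[:,0].max())
E
```

```text
[318.21014493 156.10869565] 138 ((318.25, 156.0), 6.600289344787598)
eye [ 0.45612428 -0.19537382  0.0552    ]
tool [ 9.92341568e-01 -4.24674998e-02 -3.56757228e-04]
collar y -0.2036337674667563 -0.1852877317831784 0.4286103571570082
shank 41 -0.19756461790576135 -0.19067163130555326 0.4209403806883593
```

step_arm([
  [0.5, -0.02, 0, 0, 0],
  [0.48, -0.02, 0, 0, 0],
  [0, 0, 0, 0, 0],
  [0, 0, 0.4, 0, 0],
  [0, 0, 0.3, 0, 0],
  [0, 0, 0.2, 0, 0],
  [0, 0, 0.15, 0, 0],
  [0, 0, 0, 0, 0],
  [0, 0, 0, 0, 0],
])

```text
clock: 8.85
position: [0.4559, -0.1961, 0.0616]
orientation: [3.14, -0.096, 0.001]
contact_force: [0.3, 0.8, -0.8]
grip_width: 0.16
grasp_force: 25.0
```

No contact force, so the tip is in the eye. I continue down.

step_arm([
  [0, 0, 0.3, 0, 0],
  [0, 0, 0.3, 0, 0],
  [0, 0, 0.15, 0, 0],
  [0, 0, 0, 0, 0],
  [0, 0, 0, 0, 0],
])

```text
clock: 9.48
position: [0.4558, -0.1959, 0.0314]
orientation: [-3.14, 0.096, 0.0]
contact_force: [0.2, -0.6, -1.6]
grip_width: 0.162
grasp_force: 25.0
```

step_arm([
  [0, 0, 0.05, 0, 0],
  [0, 0, 0, 0, 0],
  [0, 0, 0, 0, 0],
])

```text
clock: 9.85
position: [0.4559, -0.1959, 0.0294]
orientation: [3.14, -0.096, 0.0]
contact_force: [-0.2, -0.4, -0.9]
grip_width: 0.166
grasp_force: 25.0
```

Release with a small opening, and lift straight up.

step_arm([
  [0, 0, 0, 0, 0.5],
  [0, 0, 0, 0, 0.5],
  [0, 0, 0, 0, 0.5],
  [0, 0, 0, 0, 0.5],
  [0, 0, -0.5, 0, 0.5],
  [0, 0, -0.8, 0, 0.5],
  [0, 0, -1, 0, 0.5],
  [-0.5, 0, 0, 0, 0.5],
  [-0.5, 0, 0, 0, 0.5],
  [0, 0, 0, 0, 0.5],
  [0, 0, 0, 0, 0.5],
])

```text
clock: 11.22
position: [0.4164, -0.1936, 0.1213]
orientation: [3.14, -0.096, 0.001]
contact_force: [0.0, -0.3, -1.4]
grip_width: 0.499
grasp_force: 0.0
```

```bash
python3 - <<'E'
from h import *
s=robot.sense();print(s["position"],s["orientation"])
c=cal("wrist");im,D=snapshot("wrist");np.savez("w6.npz",im=im,D=D,K=c[0],R=c[1],t=c[2]);P=cloud(c,D)
i2,D2=snapshot("side");cs=cal("side");u,v=proj(cs,(.456,-.196,.06)).astype(int);print(proj(c,(.456,-.196,.06)))
A=cv2.resize(im[0:240,240:400],(360,540));B=cv2.resize(i2[v-40:v+40,u-55:u+25],(430,430),interpolation=2)
save("c6.png",np.hstack([A,np.pad(B,((0,110),(0,0),(0,0)))]))
def near(x,y,r,a,b): return P[(np.hypot(P[...,0]-x,P[...,1]-y)<r)&(P[...,2]>a)&(P[...,2]<b)]
q=near(.456,-.196,.025,.08,.11);print("griptop",len(q),q.mean(0).round(4),np.median(q[:,2]))
q=near(.456,-.196,.025,.0575,.063);print("collar",len(q),np.median(q[:,2]),cv2.minEnclosingCircle(q[:,:2].astype(np.float32)))
hsv=cv2.cvtColor(im,cv2.COLOR_RGB2HSV)
for x0,x1 in((.52,.56),(.56,.60),(.60,.64)):
    m=(P[...,0]>x0)&(P[...,0]<x1)&(np.abs(P[...,1]+.2)<.03)&(P[...,2]>.05)&(P[...,2]<.062)&(hsv[...,1]<60);q=P[m];print("bar",q.mean(0).round(4),q[:,1].min().round(4),q[:,1].max().round(4))
q=P[(np.abs(P[...,0]-.664)<.04)&(np.abs(P[...,1]+.208)<.04)&(P[...,2]>.07)&(P[...,2]<.085)];print("head",cv2.minAreaRect(q[:,:2].astype(np.float32)),np.median(q[:,2]))
E
```

```text
[ 0.41642718 -0.193577    0.12130443] [ 3.13999336e+00 -9.58597729e-02  9.83783159e-04]
[320.10901672 153.58033047]
griptop 328 [ 0.4561 -0.1953  0.0918] 0.09232954679584832
collar 192 0.06061833438214092 ((0.457259863615036, -0.19540822505950928), 0.013151197694242)
bar [ 0.5402 -0.2007  0.0556] -0.2082 -0.193
bar [ 0.5705 -0.2026  0.0556] -0.2094 -0.1957<stdin>:12: RuntimeWarning: Mean of empty slice.
  ret = um.true_divide(
Traceback (most recent call last):
ValueError: zero-size array to reduction operation minimum which has no identity
```

View pics/c6.png

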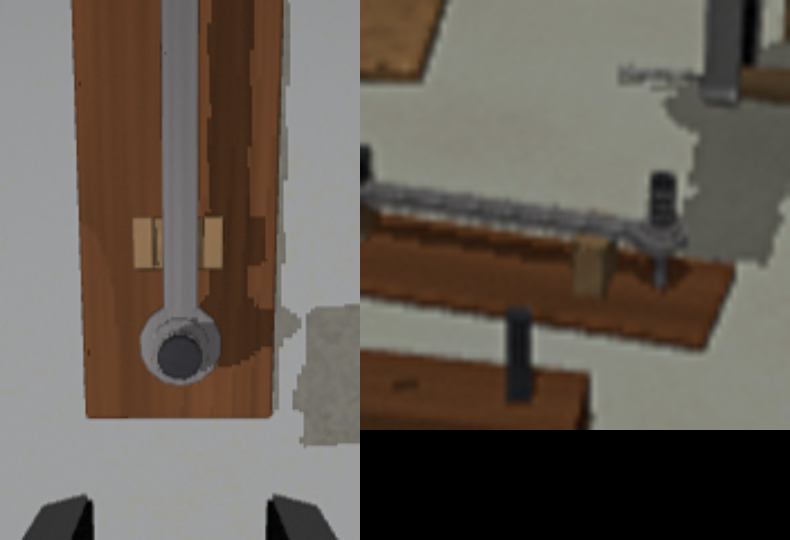

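The collar is seated (its top is at 0.0606), the shank shows below the eye, and the pin is upright and released. Now the balance point, about (0.595, -0.204): move there, descend and grip.

step_arm([
  [0.9, 0, 0, 0, 0.5],
  [0.9, 0, 0, 0, 0.5],
  [0.9, 0, 0, 0, 0.5],
  [0.9, 0, 0, 0, 0.5],
  [0.86, 0, 0, 0, 0.5],
  [0, 0, 0.8, 0, 0.5],
  [0, 0, 0.8, 0, 0.5],
  [0, 0, 0.8, 0, 0.5],
  [0, 0, 0.5, 0, 0.5],
  [0, 0, 0.15, 0, 0.5],
  [0, 0, 0, 0, 0.5],
  [0, 0, 0, 0, 0.5],
], squeeze=55)

```text
clock: 12.82
position: [0.5952, -0.2049, 0.001]
orientation: [3.139, -0.096, 0.005]
contact_force: [-0.7, 0.6, -0.6]
grip_width: 0.495
grasp_force: 0.0
```

step_arm([
  [0, 0, 0.12, 0, 0.5],
  [0, 0, 0, 0, 0],
  [0, 0, 0, 0, 0],
  [0, 0, 0, 0, 0],
  [0, 0, 0, 0, 0],
  [0, 0, 0, 0, 0],
  [0, 0, 0, 0, 0],
])

```text
clock: 13.7
position: [0.594, -0.2044, -0.0054]
orientation: [3.14, -0.096, 0.0]
contact_force: [-0.8, -0.3, -0.2]
grip_width: 0.142
grasp_force: 55.0
```

Gripped the bar. I lift about 130 mm to clear the punches, starting gently.

step_arm([
  [0, 0, -0.15, 0, 0],
  [0, 0, -0.3, 0, 0],
  [0, 0, -0.5, 0, 0],
  [0, 0, -0.7, 0, 0],
  [0, 0, -0.8, 0, 0],
  [0, 0, -0.5, 0, 0],
  [0, 0, -0.3, 0, 0],
  [0, 0, 0, 0, 0],
  [0, 0, 0, 0, 0],
])

```text
clock: 14.82
position: [0.5933, -0.204, 0.1232]
orientation: [-3.139, 0.096, 0.003]
contact_force: [0.4, -0.1, -7.3]
grip_width: 0.144
grasp_force: 55.0
```

```bash
cat > lev.py <<'E'
from h import *
def lev():
    s=robot.sense();print("tcp",s["position"].round(4),s["orientation"].round(4),s["grip_width"].round(3),s["grasp_force"].round(1),"F",s["contact_force"].round(1),"M",s["wrist_torque"].round(2))
    T=cv2.Rodrigues(s["orientation"])[0]
    c=cal("wrist");w,D=snapshot("wrist");P=(cloud(c,D)-s["position"])@T   # tool frame
    hsv=cv2.cvtColor(w,cv2.COLOR_RGB2HSV);g=(hsv[...,1]<60)&(np.abs(P[...,1])<.03)&(np.abs(P[...,2]+.0605)<.045)
    h=P[g&(P[...,0]>.025)&(P[...,0]<.1)];
    b=h[h[:,0]<.048];top=h[h[:,0]>.06]
    print("bar ahead",len(b),b.mean(0).round(4),"yslope deg",np.degrees(np.polyfit(b[:,0],b[:,1],1)[0]).round(2),"tilt deg",np.degrees(np.polyfit(b[:,0],b[:,2],1)[0]).round(2))
    print("head",len(top),top.mean(0).round(4),"zmin",np.percentile(top[:,2],5).round(4))
    return s
E
python3 - <<'E'
from lev import *
s=lev()
for n in("side","top"):
    im,D=snapshot(n);np.savez(n+"7.npz",im=im,D=D);c=cal(n);P=cloud(c,D)
    z=.125+.05
    q=P[(np.abs(P[...,0]-.565)<.16)&(np.abs(P[...,1]+.204)<.04)&(P[...,2]>.12)&(P[...,2]<.24)];
    for x0 in np.arange(.43,.70,.02):
        k=q[(q[:,0]>x0)&(q[:,0]<x0+.02)]
        if len(k): print(n,x0.round(2),len(k),np.median(k[:,1]).round(4),np.percentile(k[:,2],[5,50,95]).round(3))
E
```

```text
Traceback (most recent call last):
  File "lev.py", line 3, in lev
    s=robot.sense();print("tcp",s["position"].round(4),s["orientation"].round(4),s["grip_width"].round(3),s["grasp_force"].round(1),"F",s["contact_force"].round(1),"M",s["wrist_torque"].round(2))
                                                                                 ^^^^^^^^^^^^^^^^^^^^^
AttributeError: 'float' object has no attribute 'round'
```

```bash
sed -i 's/s\["grip_width"\].round(3),s\["grasp_force"\].round(1)/round(s["grip_width"],3),s["grasp_force"]/' lev.py
python3 - <<'E'
from lev import *
try: s=lev()
except Exception as e: print(e)
for n in("side","top"):
    im,D=snapshot(n);np.savez(n+"7.npz",im=im,D=D);c=cal(n);P=cloud(c,D)
    q=P[(np.abs(P[...,0]-.565)<.16)&(np.abs(P[...,1]+.204)<.04)&(P[...,2]>.12)&(P[...,2]<.24)];
    for x0 in np.arange(.43,.70,.02):
        k=q[(q[:,0]>x0)&(q[:,0]<x0+.02)]
        if len(k): print(n,x0.round(2),len(k),np.median(k[:,1]).round(4),np.percentile(k[:,2],[5,50,95]).round(3))
E
```

```text
tcp [ 0.5933 -0.204   0.1232] [-3.1393  0.0957  0.0034] 0.144 54.99650180339813 F [ 0.4 -0.1 -7.3] M [-0.01  0.03  0.03]
bar ahead 1145 [ 0.0367 -0.0008 -0.061 ] yslope deg -0.77 tilt deg 0.4
head 6289 [ 0.076  -0.0007 -0.0825] zmin -0.0858
side 0.43 47 -0.1881 [0.157 0.184 0.217]
side 0.45 91 -0.1873 [0.148 0.186 0.218]
side 0.47 29 -0.1908 [0.174 0.182 0.184]
side 0.49 29 -0.1931 [0.173 0.179 0.184]
side 0.51 30 -0.1932 [0.174 0.18  0.184]
side 0.53 31 -0.1944 [0.173 0.179 0.183]
side 0.55 27 -0.196 [0.174 0.18  0.184]
side 0.57 111 -0.1959 [0.165 0.193 0.231]
side 0.59 76 -0.1849 [0.165 0.193 0.222]
side 0.61 29 -0.1997 [0.174 0.179 0.184]
side 0.63 62 -0.1994 [0.176 0.185 0.201]
side 0.65 83 -0.1916 [0.175 0.198 0.206]
side 0.67 50 -0.1916 [0.176 0.193 0.204]
top 0.51 39 -0.2039 [0.178 0.184 0.187]
top 0.53 42 -0.2032 [0.178 0.183 0.188]
top 0.55 39 -0.2047 [0.178 0.183 0.188]
top 0.57 28 -0.2125 [0.171 0.184 0.23 ]
top 0.59 1 -0.2149 [0.183 0.183 0.183]
```

Level: the bar top is 0.184 all along, the pin is seated, and the wrist torque is about zero. Next I turn to the bender's direction and carry it across.

step_arm([
  [0, 0, 0, -0.3, 0],
  [0, -0.3, 0, -0.3, 0],
  [-0.07, -0.6, 0, 0, 0],
  [-0.07, -0.9, 0, 0, 0],
  [-0.07, -0.95, 0, 0, 0],
  [-0.07, -0.95, 0, 0, 0],
  [-0.07, -0.95, 0, 0, 0],
  [-0.07, -0.95, 0, 0, 0],
  [-0.07, -0.95, 0, 0, 0],
  [-0.07, -0.95, 0, 0, 0],
  [-0.07, -0.95, 0, 0, 0],
  [-0.08, -0.8, 0, 0, 0],
])

```text
clock: 16.48
position: [0.5638, 0.1689, 0.1248]
orientation: [-3.141, -0.007, -0.0]
contact_force: [0.2, 0.1, -6.9]
grip_width: 0.143
grasp_force: 55.0
```

step_arm([
  [0, -0.5, 0, 0, 0],
  [0, -0.3, 0, 0, 0],
  [0, 0, 0.3, 0, 0],
  [0, 0, 0.5, 0, 0],
  [0, 0, 0.3, 0, 0],
  [0, 0, 0.15, 0, 0],
  [0, 0, 0, 0, 0],
  [0, 0, 0, 0, 0],
  [0, 0, 0, 0, 0],
])

```text
clock: 17.6
position: [0.5658, 0.1977, 0.0754]
orientation: [-3.141, -0.003, -0.003]
contact_force: [0.6, 0.3, -7.2]
grip_width: 0.144
grasp_force: 55.0
```

```bash
python3 - <<'E'
from lev import *
s=lev()
for n in("side","top"):
    im,D=snapshot(n);np.savez(n+"8.npz",im=im,D=D);c=cal(n);P=cloud(c,D)
    q=P[(np.abs(P[...,0]-.54)<.16)&(np.abs(P[...,1]-.198)<.05)&(P[...,2]>.08)&(P[...,2]<.19)];
    for x0 in np.arange(.40,.68,.02):
        k=q[(q[:,0]>x0)&(q[:,0]<x0+.02)]
        if len(k): print(n,x0.round(2),len(k),np.median(k[:,1]).round(4),np.percentile(k[:,2],[5,50,95]).round(3))
i=np.load("side8.npz")["im"];c=cal("side");u,v=proj(c,(.53,.2,.08)).astype(int)
t=np.load("top8.npz")["im"]
save("c8.png",np.hstack([cv2.resize(i[v-75:v+75,u-100:u+100],(480,360)),cv2.resize(t[140:290,220:340],(288,360))]))
E
```

```text
tcp [0.5658 0.1977 0.0754] [-3.1413e+00 -2.9000e-03 -2.7000e-03] 0.144 54.996482133865356 F [ 0.6  0.3 -7.2] M [ 0.04 -0.03 -0.01]
bar ahead 1167 [ 0.0367 -0.0008 -0.061 ] yslope deg -0.27 tilt deg 0.18
head 6345 [ 0.0761 -0.0008 -0.0825] zmin -0.0858
side 0.4 48 0.2027 [0.127 0.135 0.166]
side 0.42 148 0.2057 [0.102 0.141 0.172]
side 0.44 48 0.2035 [0.126 0.133 0.136]
side 0.46 52 0.2032 [0.126 0.133 0.136]
side 0.48 50 0.2029 [0.125 0.133 0.136]
side 0.5 48 0.2032 [0.127 0.133 0.136]
side 0.52 48 0.2023 [0.125 0.134 0.136]
side 0.54 126 0.2011 [0.122 0.136 0.173]
side 0.56 75 0.2166 [0.122 0.14  0.157]
side 0.58 43 0.2029 [0.125 0.132 0.135]
side 0.6 77 0.2049 [0.127 0.135 0.151]
side 0.62 89 0.2155 [0.128 0.147 0.159]
side 0.64 96 0.2147 [0.128 0.151 0.158]
top 0.46 10 0.1955 [0.132 0.136 0.141]
top 0.48 42 0.195 [0.131 0.135 0.14 ]
top 0.5 44 0.1931 [0.132 0.136 0.14 ]
top 0.52 36 0.193 [0.131 0.136 0.14 ]
top 0.54 10 0.1926 [0.133 0.138 0.14 ]
top 0.56 1 0.2018 [0.133 0.133 0.133]
```

View pics/c8.png

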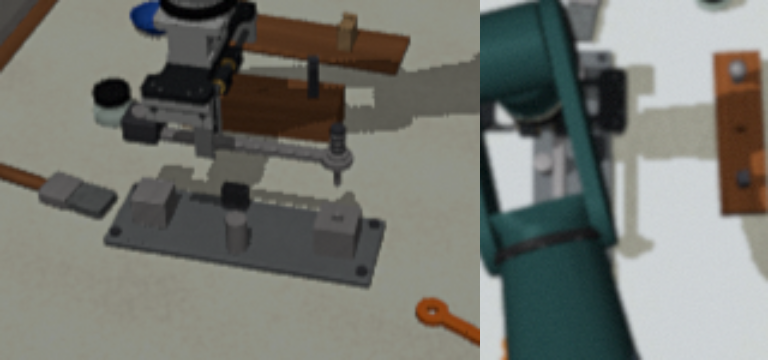

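Side view: the pin's tip at crop (337,184) hangs directly above the socket at (337,217), and the head is over the pad. In the top camera, bar y ≈ 0.1935 against pivot and pad y ≈ 0.194–0.195. One last numeric check of the pin against the socket in the side camera.

```bash
python3 - <<'E'
from h import *
w=np.load("side8.npz");im,D=w["im"],w["D"];c=cal("side");P=cloud(c,D)
m=(np.abs(P[...,0]-.426)<.04)&(np.abs(P[...,1]-.198)<.04)&(np.abs(P[...,2]-.05)<.004);q=P[m];print("pivot top rect",cv2.minAreaRect(q[:,:2].astype(np.float32)))
m=(np.abs(P[...,0]-.634)<.04)&(np.abs(P[...,1]-.198)<.04)&(np.abs(P[...,2]-.05)<.004);q=P[m];print("pad rect",cv2.minAreaRect(q[:,:2].astype(np.float32)))
m=(np.abs(P[...,0]-.426)<.03)&(np.abs(P[...,1]-.2)<.03)&(P[...,2]>.145)&(P[...,2]<.17);q=P[m];print("grip",len(q),q.min(0),q.max(0))
m=(np.abs(P[...,0]-.426)<.03)&(np.abs(P[...,1]-.2)<.03)&(P[...,2]>.09)&(P[...,2]<.117);q=P[m];print("shank",len(q),q.min(0),q.max(0),q.mean(0))
E
```

```text
pivot top rect ((0.42511454224586487, 0.19943559169769287), (0.0501585491001606, 0.04420093446969986), 89.5550765991211)
pad rect ((0.6350066661834717, 0.2005695104598999), (0.043228693306446075, 0.04151400178670883), 88.00936889648438)
grip 56 [0.41859822 0.19080024 0.14603967] [0.43421689 0.20813885 0.16991319]
shank 18 [0.42288077 0.19737017 0.09538431] [0.42886171 0.20429325 0.11438086] [0.42583027 0.20178774 0.10451771]
```

The pin is within about 2 mm of the socket sideways, and its tip is about 43 mm above it. I hand in.

```bash
python3 -c "
from bench import robot
print(robot.hand_in())"
```

```text
the job is handed in; nothing more can be done
None
```

I handed the job in with the pin seated in the lever's eye and the lever held level and still at its balance point above the bender; the hand-in call gave no verdict. Last measured, the pin's tip was within about 2 mm sideways of the socket and about 43 mm above it. The first attempt to grip the pin missed because the fingertips are about 38 mm behind the reported TCP.

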